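# Refill the hallway sweets dish from the snack tray

### The arm

A 7-joint arm with a two-finger parallel gripper is mounted at the origin on the work surface. World frame = base frame: x ahead of the robot, y to its left, z up, the work surface at z = 0. Lengths are in m, angles in degrees, forces in N, time in s.
With the tool pointing down it reaches from about 0.35 to 0.775 m from the base axis. Payload 3.1 kg.
Tool frame: the origin (TCP) lies on the centre line of the jaws, within the pads' length; the fingertips stand 17 mm ahead of it and the grasp point (between the pads) lies 2 mm behind it (robot.tip_reach is the distance from the TCP to the fingertips, in m); z points along the fingers, y is the line along which they close (so a half turn about z gives the same grasp; the last joint's range is limited). The gripper opens to 85 mm and grips with 20 to 120 N. Pads are 22 mm wide; open, the fingers measure 114 mm over their backs; the gripper's body (76 mm by 85 mm) begins 54 mm behind the grasp point. The pads swing forward as they close: fully open they stand 13 mm farther back than shut.
Start: joints at [-74.525, 17.813, 0.802, 86.603, -0.252, 75.585, -1.558], TCP at [0.169, 0.524, 0.248] pointing down, gripper open.
Joint ranges: [-154.91, 154.91], [-16.99, 109.72], [-72.82, 74.43], [7.12, 147.25], [-82.49, 262.49], [11.32, 116.49], [-174.64, 174.64]. Speed limits (degrees/s): [159.86, 159.86, 180, 180, 180, 180, 180].

### API

Orientations are given as [roll, pitch, yaw] about the fixed x, y, z axes, in that order (R = Rz(yaw) Ry(pitch) Rx(roll)).
In Python, from station import robot, fingers, vision, workorder, recognise gives the robot as it stands. Calls block until the motion is done:
- robot.move_to(position, orientation): joint-space move of the TCP to a pose.
- robot.line_to(position, orientation=None, velocity=0.15, f_stop=None): straight line of the TCP; orientation=None keeps the orientation; velocity is the mean speed in m/s. With f_stop (N) it stops when the force on the tool has changed by that much, and returns True; else False.
- robot.move_j(angles): joint-space move.
- fingers.gripper_to(opening, force=None): opening from 0.0 (shut) to 1.0 (fully open); force is the grip in N (None keeps the last); returns when the fingers have stopped.
- robot.pause(seconds).
- robot.inverse_kinematics(position, orientation): joint angles nearest the present ones, or None.
- vision.grab_frame(name): name is "scene" or "top" or "wrist"; returns the picture (400x640x3 uint8, red, green, blue); there is no depth.
- vision.calibration(name): a dict with "mtx" (3x3 intrinsics, pixels), "k1" (the pictures are not rectified: a ray, as slopes to the right and down, at radius r is drawn at 1 + k1 r^2 times it, then the intrinsics apply), "extrinsics" (4x4, takes a point from world to camera coordinates); the wrist camera has in their place "T_tool_cam" (4x4, takes a point from camera to tool coordinates, whose origin is the TCP and whose axes are the flange's). Camera axes: x right, y up, looking along -z (the intrinsics and any distortion apply to the point x, -y, -z); pixel columns grow to the right and rows downward; lengths in m; the calibration is good to about 2 mm. A picture is of the moment at which its call begins: read the wrist's pose just before it. calibration takes no time and is no camera call.
A pose or a line that the arm cannot do raises robot.PlanningError and nothing moves.
- workorder.close_job(): hands the job in; it is judged then, once.
Trained networks look in the newest picture that a camera, given by its name, has taken for a name from the list of things; names that differ only in an ending like _2 or _b are one class to them, and where a whole thing is asked for, a point or a joint stands for the part that bears it (a point fixed in the world has none). Each returns a list of dicts, best first, with "p" (0 to 1); they miss things now and then, are a little off and sometimes report something else, mostly with a low value. They report only what shows in the picture. A call takes as long as a camera call. They do not tell look-alikes from the thing itself.
- recognise(label, camera): "rect" ([centre column, centre row, width, height] in pixels, round what is visible of it).
Readings, each from a call of its own:
- robot.current_time_s(): time.
- robot.current_joint_positions(): joint angles.
- robot.current_dq(): joint speeds.
- robot.current_joint_torque(): joint torques, N m.
- robot.current_tool_pos(): TCP position.
- robot.current_eef_rot(): TCP orientation.
- robot.current_contact_force(): force on the tool from outside, world axes, zero at the start.
- robot.current_torque(): the same for the moment, N m.
- robot.current_finger_gap(): opening from 0.0 (shut) to 1.0 (fully open).
- robot.current_gripper_force(): force on a finger pad.
Only numpy, scipy, OpenCV 4.12 (cv2) and the standard library are available. Lean on these libraries where they do the work, as an engineer would, in place of code of your own. Each camera call takes 0.05 s, during which the arm holds its last target. There are 200 camera calls.

### The job

Guests are due: pick up the wooden snack tray by its handle and, carrying it level so that nothing slides off, bring its open front edge down close over the shallow white dish on the turntable, then tip it so that all five sweets slide into the dish, keeping the edge low over the dish until the last one is off. Then set the empty tray back flat on the console where it stood. Leave the dish and the vase in their places on the turntable, and leave everything else on the console alone.

Things in the scene. Friction and masses are not known exactly. Their poses are not given: they have to be found in the camera images.
- tray_grip (a point): Centre of the snack tray's handle, a level wooden bar 20 mm wide and 16 mm tall that runs 86 mm straight back from the tray's back wall. This point is 42 mm behind that wall, 170 mm behind the open front edge and 32 mm above the tray's underside (so above the console). Axes of the tray: x from the handle to the open front, y to its left, z up.
- tray_lip (a point): Middle of the open, rimless front edge of the snack tray, on the floor's upper face, 5 mm above the underside. Axes as the handle point. The pan is lacquered and slick: sweets begin to slide at 15 to 23 degrees of tilt, and stay on when the tray is carried level and smoothly.
- tray_mid (a point): Middle of the pan of the dark-wood snack tray (about 130 g, like a flat scoop, standing level), 10 mm above its underside, 64 mm behind the open edge; axes as the handle point. Pan 128 mm long, 96 mm wide outside, 88 mm between the side walls; floor 5 mm thick, tops of the side walls 21 mm and of the back wall 45 mm above the underside.
- dish_in (a point): Centre of the inner floor of the shallow round white ceramic dish on the turntable: empty at the start, loose, about 0.4 kg, 156 mm across the rim, 30 mm high, 4 mm wall flaring from a flat floor about 92 mm across. This point is 5 mm above its underside, 25 mm below its rim and 31 mm above the console. z up.
- turntable: Round wooden turntable tray; origin on the console under its centre. It is 300 mm across, its floor 26 mm and its low rim 33 mm above the console, and it turns if pushed sideways. The dish stands on it towards the robot, the vase towards the far side. The snack tray stands on the other side (left or right) of the console.
- vase: Bystander on the turntable: empty green glass bud vase, 140 mm tall, 58 mm wide, origin under its foot. It must not be moved or tipped.
- key: Bystander: white plastic mailbox key lying beside the snack tray, 69 mm long, 26 mm wide, 5 mm thick, origin under its middle.
- opener: Bystander: flat steel bottle opener, 127 mm long, 38 mm wide, 5 mm thick, lying towards the robot; origin under its middle.
- cup: Bystander: orange silicone cup, 74 mm across, 82 mm tall, near the far edge; origin under its centre.
- case: Bystander: black spectacles case, 160 mm by 62 mm, 44 mm tall, at the right side; origin under its middle.
- notebook: Bystander: notebook lying flat, 152 mm by 108 mm, 19 mm thick, at the left side; origin under its middle.
- sweet0_c (a point): Centre of one of the five equal paper-wrapped sweets with twisted ends, 34 mm long (x axis), 16 mm wide, 14 mm tall, 13 g; all five lie flat in the snack tray at the start.
- sweet1_c (a point): Centre of another of the five equal paper-wrapped sweets with twisted ends, 34 mm long (x axis), 16 mm wide, 14 mm tall, 13 g; all five lie flat in the snack tray at the start.
- sweet2_c (a point): Centre of another of the five equal paper-wrapped sweets with twisted ends, 34 mm long (x axis), 16 mm wide, 14 mm tall, 13 g; all five lie flat in the snack tray at the start.
- sweet3_c (a point): Centre of another of the five equal paper-wrapped sweets with twisted ends, 34 mm long (x axis), 16 mm wide, 14 mm tall, 13 g; all five lie flat in the snack tray at the start.
- sweet4_c (a point): Centre of another of the five equal paper-wrapped sweets with twisted ends, 34 mm long (x axis), 16 mm wide, 14 mm tall, 13 g; all five lie flat in the snack tray at the start.
Mind the look-alikes: they are no part of the job. Of the things that look like the part that bears tray_grip, take the one that is farthest to the robot's right at the start.

How it is judged (in metres and radians):
On the way, in this order (a step that is already met when the one before it is completed fails the run):
1. the tray's open edge is over the dish, at most 55 mm above its rim, the tray within 17 degrees of level and all five sweets still on it (horizontal distance between tray_lip and dish_in below 0.085 m and z of tray_lip in the frame of dish_in below 0.08 m and distance between each of sweet0_c, sweet1_c, sweet2_c, sweet3_c, sweet4_c and tray_mid below 0.085 m and angle between tray_mid's own z axis and vertical below 0.3 rad).
2. all five sweets lie in the dish while the tray's open edge is still over the dish, at most 55 mm above its rim (horizontal distance between tray_lip and dish_in below 0.085 m and z of tray_lip in the frame of dish_in below 0.08 m and horizontal distance between each of sweet0_c, sweet1_c, sweet2_c, sweet3_c, sweet4_c and dish_in below 0.073 m and z of sweet0_c in the frame of dish_in between -0.002 and 0.045 m and z of sweet1_c in the frame of dish_in between -0.002 and 0.045 m and z of sweet2_c in the frame of dish_in between -0.002 and 0.045 m and z of sweet3_c in the frame of dish_in between -0.002 and 0.045 m and z of sweet4_c in the frame of dish_in between -0.002 and 0.045 m), for 0.1 s.
At the end, for the whole second after the job is handed in: All five sweets lie inside the dish; the dish is within 25 mm of where it stood; the empty tray stands flat (within 3 degrees) on the console with both its handle and its open edge within 60 mm of where they were at the start (horizontal distance between each of sweet0_c, sweet1_c, sweet2_c, sweet3_c, sweet4_c and dish_in below 0.073 m and z of sweet0_c in the frame of dish_in between -0.002 and 0.045 m and z of sweet1_c in the frame of dish_in between -0.002 and 0.045 m and z of sweet2_c in the frame of dish_in between -0.002 and 0.045 m and z of sweet3_c in the frame of dish_in between -0.002 and 0.045 m and z of sweet4_c in the frame of dish_in between -0.002 and 0.045 m and angle between tray_mid's own z axis and vertical below 0.06 rad and distance of each of tray_grip, tray_lip from where it was at the start of the episode below 0.06 m and distance of dish_in from where it was at the start of the episode below 0.025 m); the robot touches nothing.
It fails at once if the dish is pushed more than 30 mm or tipped (distance of dish_in from where it was at the start of the episode above 0.03 m or angle between dish_in's own z axis and vertical above 0.3 rad).
It fails at once if the vase is tipped or moved more than 30 mm (distance of vase from where it was at the start of the episode above 0.03 m or angle between vase's own z axis and vertical above 0.3 rad).
It fails at once if another bystander (key, opener, cup, spectacles case, notebook) is moved more than 30 mm (distance of any of key, opener, cup, case, notebook from where it was at the start of the episode above 0.03 m).
It also fails if it takes over 67 s, if anything falls off the work surface, if the arm or the gripper's body presses on something with over 40 N, if the wrist force passes 120 N, or if a joint passes its speed limit or range.

## Working session

There is one attempt and no reset: what is moved stays moved. The work goes in short steps, each a Python script; the robot and the scene stay as the last script left them, time stands still between calls to the robot, and variables do not carry over. Pictures are saved under pics/ and viewed, at most 10 in all, crops included, and the job is handed in when it is done.

```bash
mkdir -p pics; ls
cat > h.py <<'E'
import numpy as np, cv2
from station import robot, fingers, vision, workorder, recognise
def ray(cam,uv):
    c=vision.calibration(cam);K=np.array(c["mtx"]);k=c["k1"]
    d=(np.linalg.inv(K)@[uv[0],uv[1],1])[:2];r=np.linalg.norm(d);s=r
    for _ in range(30): s=r/(1+k*s*s)
    d=d*(s/r if r>0 else 1)
    E=np.array(c["extrinsics"]);R=E[:3,:3];t=E[:3,3]
    return -R.T@t, R.T@np.array([d[0],-d[1],-1])
def onz(cam,uv,z):
    o,v=ray(cam,uv);return o+v*(z-o[2])/v[2]
def proj(cam,p):
    c=vision.calibration(cam);E=np.array(c["extrinsics"]);q=E[:3,:3]@p+E[:3,3]
    d=np.array([q[0],-q[1]])/-q[2];d=d*(1+c["k1"]*(d@d));return (np.array(c["mtx"])@[d[0],d[1],1])[:2]
E
python3 - <<'E'
from h import *
for n in("top","scene"):
    cv2.imwrite(f"pics/{n}1.png",cv2.cvtColor(vision.grab_frame(n),cv2.COLOR_RGB2BGR))
    print(n,onz(n,(320,200),0).round(3),ray(n,(320,200))[0].round(3))
    for l in("tray_grip","tray_mid","dish_in","turntable","vase","key","opener","cup","case","notebook","sweet0_c"):
        print(l,[(np.round(r["rect"],1).tolist(),round(r["p"],2),onz(n,r["rect"][:2],0.02)[:2].round(3).tolist()) for r in recognise(l,n)[:6]])
E
```

```text
pics
top [0.528 0.015 0.   ] [0.389 0.007 1.124]
tray_grip [([246.1, 289.1, 72.4, 50.4], 0.77, [0.254, 0.226]), ([389.3, 180.4, 43.2, 67.9], 0.62, [0.593, -0.196])]
tray_mid [([245.3, 287.1, 66.2, 50.4], 0.6, [0.26, 0.229]), ([387.6, 179.1, 48.8, 65.0], 0.58, [0.597, -0.191])]
dish_in [([264.2, 176.1, 50.0, 50.9], 0.82, [0.595, 0.189])]
turntable []
vase [([240.9, 128.9, 22.4, 27.9], 0.74, [0.743, 0.269])]
key [([415.5, 150.8, 8.0, 22.4], 0.38, [0.688, -0.277])]
opener [([323.1, 230.3, 40.5, 19.0], 0.76, [0.434, 0.003])]
cup [([322.9, 114.2, 22.2, 28.8], 0.79, [0.798, 0.014]), ([139.0, 228.7, 49.0, 43.5], 0.71, [0.423, 0.559])]
case [([516.1, 196.3, 59.2, 33.3], 0.82, [0.555, -0.58])]
notebook [([136.6, 228.6, 51.5, 41.2], 0.67, [0.423, 0.566])]
sweet0_c [([398.6, 177.9, 3.8, 9.8], 0.47, [0.601, -0.225])]
scene [0.499 0.049 0.   ] [ 1.198 -0.614  1.184]
tray_grip [([282.9, 267.2, 74.7, 48.8], 0.9, [0.614, -0.206]), ([316.1, 133.6, 35.3, 36.4], 0.79, [0.284, 0.237]), ([384.4, 195.2, 98.9, 82.2], 0.26, [0.639, 0.196])]
tray_mid [([278.9, 268.0, 74.0, 47.8], 0.95, [0.608, -0.216]), ([313.4, 136.2, 35.0, 39.1], 0.75, [0.287, 0.221])]
dish_in [([372.7, 182.9, 50.6, 37.2], 0.93, [0.578, 0.208]), ([293.4, 194.8, 36.9, 21.3], 0.42, [0.437, -0.008])]
turntable [([386.1, 195.3, 96.6, 80.4], 0.86, [0.643, 0.2]), ([282.0, 265.9, 75.3, 49.5], 0.33, [0.609, -0.205])]
vase [([423.6, 185.2, 22.5, 39.7], 0.84, [0.699, 0.318]), ([386.4, 254.3, 28.5, 37.7], 0.56, [0.788, 0.035]), ([406.8, 112.7, 50.4, 38.2], 0.29, [0.436, 0.553])]
key []
opener [([294.0, 195.4, 40.3, 17.4], 0.63, [0.44, -0.008])]
cup [([386.4, 252.8, 32.1, 35.0], 0.97, [0.785, 0.039])]
case [([160.8, 339.4, 66.4, 53.3], 0.56, [0.558, -0.575]), ([278.9, 305.2, 16.0, 20.3], 0.39, [0.695, -0.292])]
notebook [([406.1, 112.5, 49.9, 39.6], 0.8, [0.434, 0.552])]
sweet0_c [([275.9, 272.4, 10.8, 7.5], 0.6, [0.613, -0.232])]
```

View pics/top1.png

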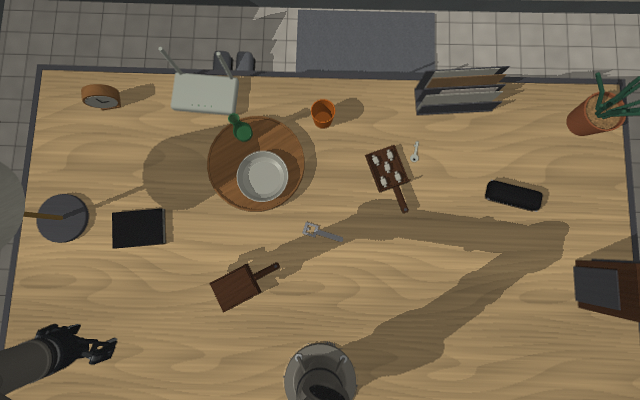

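View pics/scene1.png

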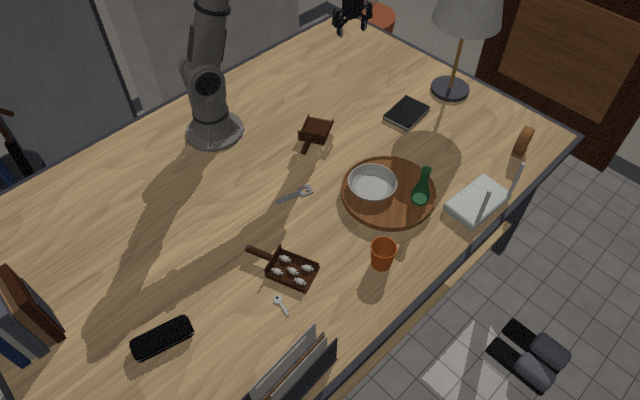

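The top view shows two trays. One is empty at (246,288), y≈+0.23, and one holds the five sweets at (388,180), y≈-0.19. The loaded one is farthest to the robot's right and is the one meant. In the scene view it is at (285,268), with its handle pointing to (250,249), the dish at (372,183) and the key at (281,305). I'll enlarge to confirm.

Run:
```python
import cv2,numpy as np
a=cv2.imread("pics/top1.png")[135:225,350:440];b=cv2.imread("pics/scene1.png")[225:325,235:335]
f=lambda i:cv2.resize(i,(400,400),interpolation=cv2.INTER_CUBIC)
c=cv2.imread("pics/top1.png")[105:225,200:320]
cv2.imwrite("pics/crop1.png",np.hstack([f(a),f(b)]))
```

```text
(no output)
```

View pics/crop1.png

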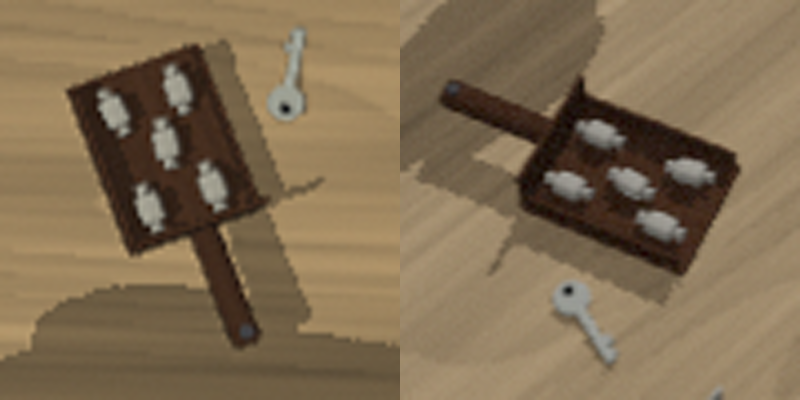

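The crop confirms the loaded tray. In the top image its front corners are at (365,156) and (394,145), its back-wall corners at (380,192) and (410,181), and its handle end at (405,211). The open front faces away from the robot and the key lies on its right. Next I'll fit the poses from both cameras and check IK.

```bash
cat > fit.py <<'E'
from h import *
from scipy.optimize import least_squares
L=np.array([[0,.048,.021],[0,-.048,.021],[-.128,.048,.045],[-.128,-.048,.045],[-.214,0,.040]])
T=np.array([[68,92],[198,45],[132,252],[268,205],[245,344]])*90/400+[350,135]-.4
S=(np.array([[738,155],[685,272],[580,80],[522,180],[441,92]])-[400,0])/4+[235,225]-.4
W=lambda q,P:np.c_[q[0]+np.cos(q[2])*P[:,0]-np.sin(q[2])*P[:,1],q[1]+np.sin(q[2])*P[:,0]+np.cos(q[2])*P[:,1],P[:,2]]
def res(q,cams=("top","scene")):
    return np.concatenate([(np.array([proj(c,p) for p in W(q,L)])-(T if c=="top" else S)).ravel() for c in cams])
for cams in(("top",),("scene",),("top","scene")):
    r=least_squares(res,[.66,-.17,.3],args=(cams,),loss="soft_l1");print(cams,r.x[:2].round(4),np.degrees(r.x[2]).round(1),r.fun.round(1))
q=r.x;a=np.linspace(0,2*np.pi,60)
def circ(p,c,R,z):
    u=np.array([proj(c,[p[0]+R*np.cos(t),p[1]+R*np.sin(t),z]) for t in a]);lo,hi=u.min(0),u.max(0);return np.r_[(lo+hi)/2,hi-lo]
for n,rc in(("top",[264.2,176.1,50,50.9]),("scene",[372.7,182.9,50.6,37.2])):
    r=least_squares(lambda p:circ(p,n,.078,.056)[:2]-rc[:2],[.59,.19]);print("dish",n,r.x.round(4),circ(r.x,n,.078,.056).round(1),rc)
E
python3 fit.py
python3 - <<'E'
from h import *
print(robot.current_eef_rot(),robot.current_finger_gap())
d=np.array([.585,.193])
for yaw in(0,10,20,30,-20,-40,):
  out=[]
  for th in(0,20,30,40):
    u=np.array([np.cos(np.radians(yaw)),np.sin(np.radians(yaw))])
    lip=np.r_[d-.04*u,.075];t=np.radians(th)
    g=lip+np.r_[u*(-.165*np.cos(t)+.025*np.sin(t)),.165*np.sin(t)+.025*np.cos(t)]
    for f in(0,180):
      j=robot.inverse_kinematics(g.tolist(),[180,th if f==0 else -th,yaw+f if yaw+f<=180 else yaw+f-360]);out.append((th,f,None if j is None else np.round(j).astype(int).tolist()))
  print(yaw,out)
E
```

```text
('top',) [ 0.6907 -0.1639] 20.5 [-0.3 -1.4 -0.5 -0.6  0.7  0.1  0.2  0.4  0.   1.5]
('scene',) [ 0.6979 -0.1681] 22.0 [ 1.3  0.6  0.1 -0.9 -0.2 -0.7 -1.6  1.   0.2 -0.1]
('top', 'scene') [ 0.6936 -0.1654] 21.3 [ 0.2 -2.1 -0.1 -1.7  1.8 -0.9  1.1 -0.9  1.5  0.2  1.1 -0.8 -0.4 -2.6
 -0.1 -2.5 -1.8 -1.1  0.5 -2.2]
dish top [0.5891 0.1832] [264.2 176.1  52.3  51.4] [264.2, 176.1, 50, 50.9]
dish scene [0.5957 0.1846] [372.7 182.9  50.1  37.7] [372.7, 182.9, 50.6, 37.2]
[-1.79999386e+02  3.92418172e-04  1.62140426e+02] 0.9978777819969599
0 [(0, 0, [-58, 14, 34, 118, -10, 51, -109]), (0, 180, [-43, 12, 16, 117, -4, 51, 65]), (20, 0, [-50, 27, 38, 97, -20, 83, -96]), (20, 180, [-35, 24, 18, 96, -13, 81, 76]), (30, 0, [-45, 35, 39, 86, -24, 98, -92]), (30, 180, [-32, 31, 19, 85, -16, 95, 79]), (40, 0, [-40, 44, 41, 74, -28, 113, -89]), (40, 180, [-28, 40, 18, 73, -19, 109, 80])]
10 [(0, 0, [-55, 12, 34, 119, -9, 51, -95]), (0, 180, [-41, 11, 19, 119, -5, 50, 80]), (20, 0, [-48, 26, 37, 97, -16, 82, -86]), (20, 180, [-34, 23, 17, 97, -9, 81, 86]), (30, 0, [-44, 35, 38, 86, -19, 97, -83]), (30,
[... 807 characters left out ...]

-20 [(0, 0, [-85, 29, 65, 112, -31, 59, -116]), (0, 180, [-47, 17, 13, 111, -5, 53, 39]), (20, 0, [-66, 38, 64, 95, -41, 90, -103]), (20, 180, [-35, 25, 15, 94, -20, 78, 56]), (30, 0, [-57, 45, 64, 86, -45, 105, -99]), (30, 180, [-31, 31, 18, 85, -25, 91, 61]), (40, 0, [-45, 47, 54, 76, -45, 114, -102]), (40, 180, [-28, 38, 20, 75, -31, 105, 64])]
-40 [(0, 0, [-83, 38, 65, 102, -38, 65, -136]), (0, 180, [-49, 24, 13, 101, -7, 56, 17]), (20, 0, [-66, 40, 64, 92, -49, 89, -123]), (20, 180, [-36, 27, 14, 91, -25, 74, 37]), (30, 0, [-57, 45, 64, 86, -55, 102, -118]), (30, 180, [-29, 31, 15, 85, -32, 85, 43]), (40, 0, [-49, 50, 64, 80, -61, 114, -115]), (40, 180, [-26, 36, 18, 79, -39, 96, 48])]
```

Both cameras agree within about 7 mm: lip ≈ (0.694,-0.166), yaw ≈ 21°, dish ≈ (0.592,0.184). Pouring along the tray's current yaw is reachable up to 40° of tilt. I'll move above the handle and refine with the wrist camera.

```bash
cat >> h.py <<'E'
from scipy.spatial.transform import Rotation as Ro
def wpose(): return np.array(robot.current_tool_pos()),Ro.from_euler("xyz",robot.current_eef_rot(),degrees=True).as_matrix()
def wrist_onz(uv,z,p,R):
    c=vision.calibration("wrist");K=np.array(c["mtx"]);k=c["k1"]
    d=(np.linalg.inv(K)@[uv[0],uv[1],1])[:2];r=np.linalg.norm(d);s=r
    for _ in range(30): s=r/(1+k*s*s)
    d=d*(s/r if r>0 else 1);T=np.array(c["T_tool_cam"])
    o=p+R@T[:3,3];v=R@T[:3,:3]@np.array([d[0],-d[1],-1]);return o+v*(z-o[2])/v[2]
E
python3 - <<'E'
from h import *
robot.move_to([.53,-.227,.25],[180,0,-158.7])
p,R=wpose();im=vision.grab_frame("wrist")
np.savez("w1.npz",p=p,R=R);print(p,robot.current_eef_rot(),robot.current_time_s())
cv2.imwrite("pics/w1.png",cv2.cvtColor(im,cv2.COLOR_RGB2BGR))
print(recognise("tray_grip","wrist"))
E
```

```text
[ 0.53055361 -0.22591615  0.24977295] [ 1.79964529e+02  5.77131157e-03 -1.58598291e+02] 4.175
[{'rect': [318.4, 216.3, 80.6, 141.2], 'p': 0.74}, {'rect': [314.9, 249.9, 14.9, 20.7], 'p': 0.57}]
```

View pics/w1.png

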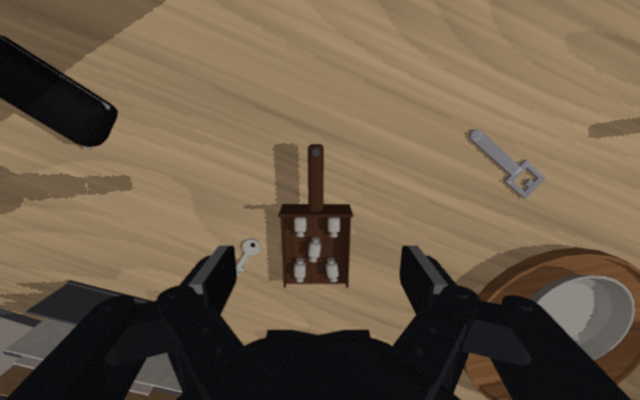

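In the wrist view the handle's end is at (315.5,145). The back wall's top corners are at (280,206) and (352,206), the front corners at (284,286) and (349,284), and the handle meets the wall at row ~212. The key is at (246,252), clear of the fingers.

Run:
```python
from h import *
from scipy.optimize import least_squares
d=np.load("w1.npz");p,R=d["p"],d["R"]
L=np.array([[-.128,-.048,.045],[-.128,.048,.045],[-.214,0,.04],[0,-.048,.021],[0,.048,.021],[-.165,0,.04]])
# image left is world right (key side, -y of tray)
U=np.array([[280,206],[352,206],[315.5,145],[284,287],[349,285],[316,180]])
pts=np.array([wrist_onz(u,l[2],p,R)[:2] for u,l in zip(U,L)])
print(pts.round(4))
f=lambda q:np.array([[q[0]+np.cos(q[2])*a-np.sin(q[2])*b,q[1]+np.sin(q[2])*a+np.cos(q[2])*b] for a,b,_ in L])-pts
r=least_squares(lambda q:f(q).ravel()[:10],[.69,-.16,.37]);q=r.x
print(q[:2].round(4),np.degrees(q[2]).round(2),(f(q)*1e3).round(1).tolist())
u=np.array([np.cos(q[2]),np.sin(q[2])]);print("grip42",q[:2]-.17*u)
```

```text
[[ 0.5811 -0.2567]
 [ 0.5482 -0.1728]
 [ 0.4952 -0.2426]
 [ 0.706  -0.2101]
 [ 0.6679 -0.1225]
 [ 0.5347 -0.2265]]
[ 0.6869 -0.166 ] 21.84 [[4.9, -1.5], [2.1, 3.8], [-6.9, -3.0], [-1.2, -0.4], [1.1, 1.0], [-1.0, -0.9]]
grip42 [ 0.52912776 -0.22921941]
```

Run:
```python
from h import *
O=[180,0,-158.3]
fingers.gripper_to(0.6)
robot.move_to([.539,-.2255,.12],O)
print(robot.line_to([.539,-.2255,.031],velocity=.08,f_stop=15))
print(wpose()[0],robot.current_contact_force())
fingers.gripper_to(0.0,110)
print(robot.current_finger_gap(),robot.current_gripper_force(),robot.current_contact_force())
robot.line_to([.539,-.2255,.061],velocity=.03)
robot.pause(.2)
print(wpose()[0],robot.current_finger_gap(),robot.current_contact_force(),robot.current_torque(),robot.current_time_s())
a=vision.grab_frame("wrist");b=vision.grab_frame("scene")
b=cv2.resize(b[200:320,220:400],(600,400));a=a[100:320,180:420]
a=cv2.resize(a,(200,183));c=np.zeros((400,800,3),np.uint8);c[:,:600]=b;c[:183,600:]=a
cv2.imwrite("pics/lift.png",cv2.cvtColor(c,cv2.COLOR_RGB2BGR))
```

```text
False
[ 0.53947164 -0.22588458  0.03165049] [0.09261965 0.33975008 0.44214823]
0.2095709000916269 107.32822179794312 [-0.92196356  0.13512764  3.6319301 ]
[ 0.53886527 -0.22547004  0.06080088] 0.20942306092095317 [ 0.23624045  0.22794627 -2.43851728] [-0.04236268  0.16018141 -0.0186432 ] 8.2417
```

View pics/lift.png

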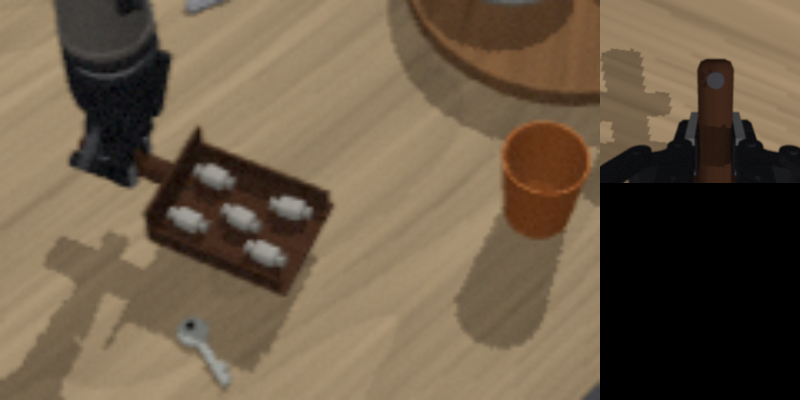

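All five sweets are on the tray and the grip holds, with the nose possibly drooping about 3° judging by front versus back pixel shifts. I'll carry with a 2° nose-up bias to hover by the dish, then check.

Run:
```python
from h import *
O=[180,2,-158.3]
robot.line_to([.539,-.2255,.165],O,velocity=.08)
robot.line_to([.4045,.109,.165],O,velocity=.1)
robot.line_to([.4045,.109,.125],O,velocity=.05)
robot.pause(.2)
print(wpose()[0],robot.current_eef_rot(),robot.current_contact_force(),robot.current_torque(),robot.current_time_s())
a=vision.grab_frame("top");b=vision.grab_frame("scene")
c=np.hstack([cv2.resize(a[125:245,210:330],(400,400),interpolation=2),cv2.resize(b[110:230,300:420],(400,400),interpolation=2)])
cv2.imwrite("pics/hover.png",cv2.cvtColor(c,cv2.COLOR_RGB2BGR))
lip=np.array([.555,.169,.0985]);y=np.radians(21.7)
for n in("top","scene"):
  for l,w,z in((0,.048,.021),(0,-.048,.021),(-.128,.048,.045),(-.128,-.048,.045)):
    p=[lip[0]+l*np.cos(y)-w*np.sin(y),lip[1]+l*np.sin(y)+w*np.cos(y),lip[2]-.005+z]
    print(n,l,w,((proj(n,p)-((210,125) if n=="top" else (300,110)))*400/120).round(0))
```

```text
[0.40474876 0.10917213 0.12528881] [ 179.98390689    2.04318104 -158.28810079] [ 0.09289241  0.10370653 -1.6447778 ] [-0.11987958  0.15699268  0.00810306] 14.7
top 0 0.048 [131. 216.]
top 0 -0.048 [239. 177.]
top -0.128 0.048 [175. 358.]
top -0.128 -0.048 [287. 318.]
scene 0 0.048 [221. 149.]
scene 0 -0.048 [183. 219.]
scene -0.128 0.048 [96. 92.]
scene -0.128 -0.048 [ 53. 159.]
```

View pics/hover.png

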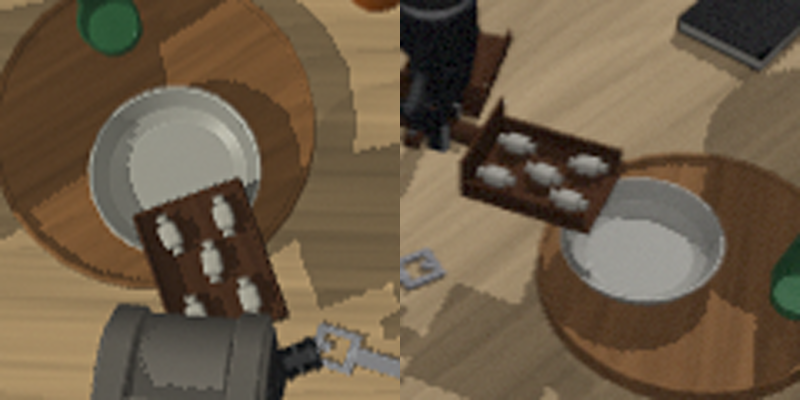

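The tray is level with its open edge over the near part of the dish: corners at crop (136,213) and (241,178), as predicted, with all five sweets on. Next is lowering, then tipping slowly about the lip.

```bash
cat >> h.py <<'E'
Y=np.radians(21.7);Uv=np.array([np.cos(Y),np.sin(Y)])
def tilt(th,lipz,v,xy=(.555,.169)):
    t=np.radians(th);h=-.162*np.cos(t)+.0266*np.sin(t)
    robot.line_to([xy[0]+h*Uv[0],xy[1]+h*Uv[1],lipz+.162*np.sin(t)+.0266*np.cos(t)],[180,2-th,-158.3],velocity=v)
def snap(name):
    a=vision.grab_frame("top");b=vision.grab_frame("scene")
    c=np.hstack([cv2.resize(a[125:245,210:330],(400,400),interpolation=2),cv2.resize(b[110:230,300:420],(400,400),interpolation=2)])
    cv2.imwrite(name,cv2.cvtColor(c,cv2.COLOR_RGB2BGR))
E
python3 - <<'E'
from h import *
tilt(0,.082,.04);robot.pause(.3)
tilt(12,.078,.04)
for th in range(14,33,2): tilt(th,.078-.008*(th-12)/20,.014)
robot.pause(.4)
print(wpose()[0],robot.current_contact_force(),robot.current_time_s());snap("pics/tip.png")
E
```

```text
[0.44039259 0.12343101 0.17846415] [ 0.52224813  0.13733205 -1.73997003] 22.0833
```

View pics/tip.png

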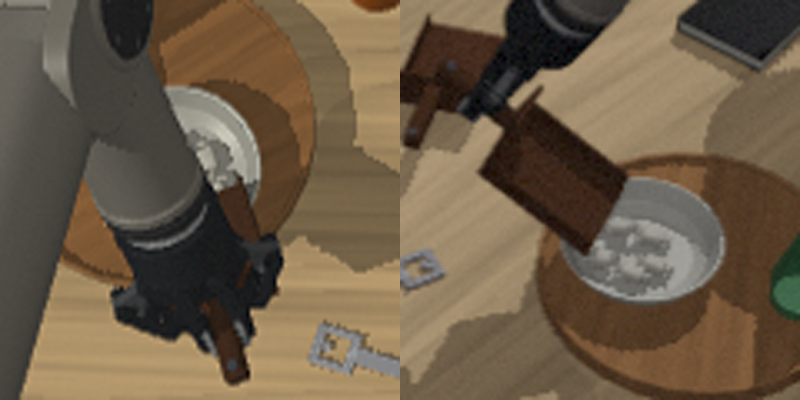

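The tray is empty and the sweets lie in the dish around crop (635,255). I'll raise the edge slightly in place, then level, return and look before setting down.

Run:
```python
from h import *
tilt(32,.082,.02);robot.pause(.3)
tilt(32,.098,.03);robot.pause(.3)
tilt(32,.14,.06);tilt(0,.14,.08)
O=[180,2,-158.3]
robot.line_to([.4045,.109,.17],O,velocity=.1)
robot.line_to([.539,-.2255,.165],O,velocity=.15)
robot.line_to([.539,-.2255,.05],O,velocity=.08)
print(robot.current_contact_force(),robot.current_time_s());
a=vision.grab_frame("top");b=vision.grab_frame("scene")
c=np.hstack([cv2.resize(a[140:210,225:295],(400,400),interpolation=2),cv2.resize(b[225:325,235:335],(400,400),interpolation=2)])
cv2.imwrite("pics/back.png",cv2.cvtColor(c,cv2.COLOR_RGB2BGR))
for l in("sweet0_c","dish_in"): print([(np.round(r["rect"]).tolist(),round(r["p"],2)) for r in recognise(l,"top")])
```

```text
[-0.15066965 -0.53311674 -1.62564489] 30.7333
[([275.0, 184.0, 8.0, 4.0], 0.46), ([323.0, 115.0, 23.0, 30.0], 0.29)]
[([264.0, 174.0, 49.0, 50.0], 0.81), ([323.0, 115.0, 24.0, 27.0], 0.2)]
```

View pics/back.png

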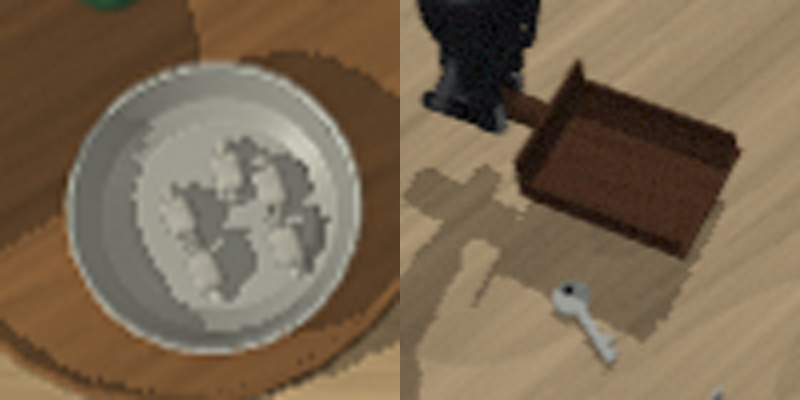

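All five sweets lie on the dish floor, in the crop at (180,210), (205,270), (228,170), (270,185) and (285,245). The tray is empty and over its spot with the nose drooping ~4°, so I'll compensate and set it down.

Run:
```python
from h import *
O=[180,6,-158.3]
robot.line_to([.539,-.2255,.045],O,velocity=.04);robot.pause(.2)
print(robot.line_to([.539,-.2255,.0305],O,velocity=.02,f_stop=4))
print(wpose()[0],robot.current_contact_force())
fingers.gripper_to(.35,20);robot.pause(.2);fingers.gripper_to(.6)
p=wpose()[0];robot.line_to([p[0],p[1],.25],velocity=.1)
robot.move_to([.40,-.16,.35],[180,0,-158.3])
robot.pause(.5);print(robot.current_contact_force(),robot.current_time_s())
a=vision.grab_frame("top");b=vision.grab_frame("scene")
c=np.hstack([cv2.resize(a[135:225,350:440],(400,400),interpolation=2),cv2.resize(b[225:325,235:335],(400,400),interpolation=2)])
cv2.imwrite("pics/placed.png",cv2.cvtColor(c,cv2.COLOR_RGB2BGR))
```

```text
False
[ 0.53906047 -0.22558868  0.03059514] [-0.49334594 -0.06964489 -1.89325268]
[0.94585638 0.36775412 0.41784266] 36.7
```

View pics/placed.png

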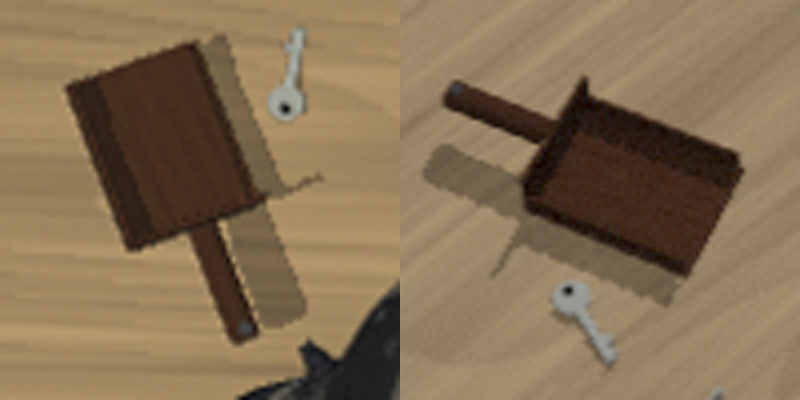

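The tray stands flat at its starting pixels (front corners (67,88) and (197,42), handle end (243,340)). The key hasn't moved and the hand is clear.

```bash
python3 -c "
from h import *
print(workorder.close_job())"
```

```text
the job is handed in; nothing more can be done
None
```

The job is handed in at about 37 s of the 67 s allowed: the last pictures show all five sweets in the dish, the empty tray flat where it stood and the key unmoved, but no verdict came back.

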